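# Clamp the twine rack and draw off the reels

## Task

In the teaching kitchen, lift the twine rack by its wooden handle, with its reels still on their posts, and set it down on the bed of the blue bench vise, centred between the jaws with its bar running along them. Wind the red crank clockwise until the jaw grips the bar firmly, and only then draw every reel up off its post and put it in the steel tray, leaving the rack clamped. Leave the bowl and the jar where they are.

Things in the scene. Friction and masses are not known exactly. Their poses are not given: they have to be found in the camera images.
- vise: Blue bench vise, fixed. Origin at worktop height under its middle; own x points from the crank end to the fixed jaw (roughly away from the robot), y along the jaws. Flat bed 70 mm above the worktop. Jaws 100 mm wide in y, tops 104 mm above the worktop. Fixed jaw's steel face at x = +45 mm. A bearing stands at x = -79 mm, 112 mm high. Foot plate 190 x 120 mm.
- vise_jaw: Moving jaw, 28 mm thick, 100 mm wide, 34 mm high. Origin at bed height in the middle of its clamping face; slides along vise x towards the fixed jaw. Opening between the jaws = 45 mm minus this origin's x in the vise frame: 72 mm with the crank at 0, 63 mm or more at the start. Closes 1.91 mm per rad of crank (12 mm a turn).
- crank (a joint): Crank angle, rad, 0 to 22; positive is clockwise seen from the crank end (along vise +x) and closes the jaw. At angle a the sleeve is at vise y = -42 mm x sin a, 42 mm x cos a above the screw axis. Stays where left; takes about 7 N, more once the jaw presses. The 40 mm bar is touched at about 16.8; 1 to 2 rad more grips it firmly (springy drive; up to 19 is harmless).
- crank_grip (a point): Point on the axis of the red crank sleeve, 29 mm from its outer end and 44 mm from the steel crank arm. The sleeve, 18 mm in diameter and 70 mm long, lies level along vise x and turns freely on its pin: it can be pinched from above across vise y and led round a vertical circle without turning the gripper.
- crank_centre (a point): Fixed point: the centre of the vertical circle, radius 42 mm, that crank_grip runs round; 90 mm above the worktop, on the screw axis, at vise x = -151 mm.
- rack: Loose rack, 0.4 kg: white bar 40 (x) x 250 (y) x 45 mm high. Origin in the middle of its underside, y along the bar. In the middle a dark wooden handle, 22 mm (x) x 26 mm (y), from 45 to 135 mm above the underside. Four steel posts, 10 mm thick, at y = -106, -60, 60, 106 mm, tips 99 mm above the underside, each with a 20 mm collar whose top, where the reel sits, is at 57 mm. May be clamped either way round.
- reel1: Wooden reel wound with cream twine, may be absent (None): 40 mm in diameter, 32 mm high, 40 g, with a 16 mm hole. Origin in the middle of its underside, z along its axis. It starts on a post of the rack, its underside on the collar.
- reel2: Wooden reel wound with red twine, may be absent (None): 40 mm in diameter, 32 mm high, 40 g, with a 16 mm hole. Origin in the middle of its underside, z along its axis. It starts on a post of the rack, its underside on the collar.
- reel3: Wooden reel wound with green twine, may be absent (None): 40 mm in diameter, 32 mm high, 40 g, with a 16 mm hole. Origin in the middle of its underside, z along its axis. It starts on a post of the rack, its underside on the collar.
- reel4: Wooden reel wound with cream twine, may be absent (None): 40 mm in diameter, 32 mm high, 40 g, with a 16 mm hole. Origin in the middle of its underside, z along its axis. It starts on a post of the rack, its underside on the collar.
- tray: Loose open steel tray, 190 mm (x) x 170 mm (y) outside, 35 mm high, walls and floor 4 mm thick, 0.7 kg. Origin in the middle of its underside.
- bowl: Steel bowl, 110 mm across, 50 mm high, standing on the worktop; to be left alone. Origin under its middle.
- jar: Jar with a red lid, 60 mm in diameter, 90 mm high, standing on the worktop; to be left alone. Origin under its middle.
Things that resemble listed ones, but are neither listed nor needed, are in the scene too. What is shaped like the reel2 but black or pink is not meant.

How it is judged (in metres and radians):
On the way, in this order (a step that is already met when the one before it is completed fails the run):
1. the rack stands on the vise bed between the jaws, about centred and along them, with every reel still on it (z of rack in the frame of vise between 0.06 and 0.077 m and x of rack in the frame of vise between -0.01 and 0.045 m and y of rack in the frame of vise between -0.035 and 0.035 m and angle between the y axis of rack and the y axis of vise, either way round below 0.2 rad and angle between rack's own z axis and vertical below 0.12 rad and z of reel1 in the frame of rack between 0.047 and 0.075 m and x of reel1 in the frame of rack between -0.012 and 0.012 m and y of reel1 in the frame of rack between -0.125 and 0.125 m and z of reel2 in the frame of rack between 0.047 and 0.075 m and x of reel2 in the frame of rack between -0.012 and 0.012 m and y of reel2 in the frame of rack between -0.125 and 0.125 m and z of reel3 in the frame of rack between 0.047 and 0.075 m and x of reel3 in the frame of rack between -0.012 and 0.012 m and y of reel3 in the frame of rack between -0.125 and 0.125 m and z of reel4 in the frame of rack between 0.047 and 0.075 m and x of reel4 in the frame of rack between -0.012 and 0.012 m and y of reel4 in the frame of rack between -0.125 and 0.125 m), for 0.3 s.
2. the jaw has been wound onto the bar and grips it, with every reel still on the rack (all of step 1 and contact force between vise_jaw and rack above 20 N), for 0.3 s.
At the end, for the whole second after the job is handed in: every reel present rests in the tray (origin within its walls, under 45 mm above its underside); the rack stands on the vise bed (within 10 mm), its middle within 35 mm of the jaws' middle, along them within 0.2 rad, and the jaw presses on it with over 15 N (z of rack in the frame of vise between 0.06 and 0.077 m and x of rack in the frame of vise between -0.01 and 0.045 m and y of rack in the frame of vise between -0.035 and 0.035 m and angle between the y axis of rack and the y axis of vise, either way round below 0.2 rad and angle between rack's own z axis and vertical below 0.12 rad and contact force between vise_jaw and rack above 15 N and linear speed of rack below 0.02 m/s and z of reel1 in the frame of tray between -0.003 and 0.045 m and x of reel1 in the frame of tray between -0.092 and 0.092 m and y of reel1 in the frame of tray between -0.082 and 0.082 m and linear speed of each of reel1, reel2, reel3, reel4 below 0.03 m/s and z of reel2 in the frame of tray between -0.003 and 0.045 m and x of reel2 in the frame of tray between -0.092 and 0.092 m and y of reel2 in the frame of tray between -0.082 and 0.082 m and z of reel3 in the frame of tray between -0.003 and 0.045 m and x of reel3 in the frame of tray between -0.092 and 0.092 m and y of reel3 in the frame of tray between -0.082 and 0.082 m and z of reel4 in the frame of tray between -0.003 and 0.045 m and x of reel4 in the frame of tray between -0.092 and 0.092 m and y of reel4 in the frame of tray between -0.082 and 0.082 m); the robot touches nothing.
It fails at once if the bowl is shifted more than 40 mm (distance of bowl from where it was at the start of the episode above 0.04 m).
It fails at once if the jar is shifted more than 40 mm (distance of jar from where it was at the start of the episode above 0.04 m).
Of reel1, reel2, reel3, reel4 only 2 to 4 are there at a start; the rules pass over those that are not, and their reading is None.
At some moment in a run one of tray may be knocked a few centimetres aside while the robot is not near it.
Once in a run the grip may slacken for a moment while it holds something.
It also fails if it takes over 210 s, if anything falls off the work surface, if the arm or the gripper's body presses on something with over 40 N, if the wrist force passes 120 N, or if a joint passes its speed limit or range.

## Robot

A 6-joint arm with a two-finger parallel gripper is mounted at the origin on the work surface. World frame = base frame: x ahead of the robot, y to its left, z up, the work surface at z = 0. Lengths are in m, angles in degrees, forces in N, time in s.
With the tool pointing down it reaches from about 0.275 to 0.725 m from the base axis. Payload 15.9 kg.
Tool frame: the origin (TCP) lies on the centre line of the jaws, within the pads' length; the fingertips stand env.tcp_to_tips ahead of it and the grasp point (between the pads) lies 11 mm behind it (env.tcp_to_tips is the distance from the TCP to the fingertips, in m); z points along the fingers, y is the direction in which the jaws open and shut (so a half turn about z gives the same grasp; the last joint's range is limited). The gripper opens to 85 mm and grips with 20 to 120 N. Pads are 22 mm wide; open, the fingers measure 114 mm over their backs; the gripper's body (76 mm by 85 mm) begins 54 mm behind the grasp point. The pads swing forward as they close: fully open they stand 13 mm farther back than shut.
Start: joints at [-72.021, 12.198, -1.971, 75.831, 0, 90], TCP at [0.154, -0.476, 0.239] pointing down, gripper open.
Joint ranges: [-170.91, 170.91], [-42.67, 98.43], [-65.05, 77.54], [-120.47, 116.71], [-90, 82.35], [-180, 180]. Speed limits (degrees/s): [108.29, 108.29, 136.94, 147.25, 180, 180].

## Interface

Orientations are given as [roll, pitch, yaw] about the fixed x, y, z axes, in that order (R = Rz(yaw) Ry(pitch) Rx(roll)).
In Python, from plant import env gives the robot as it stands.
- The arm moves only by the tool play_rows, never from a script. Its argument "rows" is one flat list of numbers, 5 for each row, row after row: the finger opening in mm, from 0 to 85.4, then the shift along the tool's x, y, z in mm, then the turn about the tool's z in degrees. A call has 1 to 20 rows; each row shifts and turns the pose as measured when the row begins, along the tool's axes as they then stand; what a row does not reach is not made up. A row lasts 1/10 s, in which the tool goes at most 50 mm and 8.59 degrees, less where a joint would pass 70% of its speed; a pose out of reach is approached as far as the arm can. A call with a gripper value outside its range is refused whole. The fingers move at their own pace and stop on an object; "newtons" is the grip in N (left out, the last holds). Time passes only in rows, so rows that do not move let the fingers close. It gives the time, the measured TCP pose, the force and the opening at its end, in the units of the state.
- env.get_state(): the state, without advancing time (a new reading comes with each control period).
- env.snapshot(name): name is "scene" or "top"; returns a dict with "pixels" (420x560x3 uint8, red, green, blue), "fx", "fy", "cx", "cy" (pixels), "R" (3x3) and "t" (3): a world point X has camera coordinates R X + t. Camera axes: x right, y down, z forward; pixel columns grow to the right and rows downward; lengths in m; the calibration is good to about 2 mm. A picture is of the moment at which its call begins. There is no depth.
- env.sign_off(): hands the job in, once; it reports no verdict.
The state is a dict: "t": time; "joints": joint angles; "dq": joint speeds; "effort": joint torques, N m; "eef_pos": TCP position; "tcp_rot": TCP orientation; "wrist_force": force on the tool from outside, world axes, zero at the start; "moment": the same for the moment, N m; "grip_width": opening from 0.0 (shut) to 1.0 (fully open).
Only numpy, scipy, OpenCV 4.12 (cv2) and the standard library are available. Lean on these libraries where they do the work, as an engineer would, in place of code of your own. Each camera call takes 0.05 s, during which the arm holds its last target. There are 200 camera calls.

## Working session

There is one attempt and no reset: what is moved stays moved. The work goes in short steps, Python scripts to look and compute and a tool call to move; the robot and the scene stay as the last step left them, time stands still between calls to the robot, and variables do not carry over. Pictures are saved under pics/ and viewed, about 12 in all and at most 16, crops included, and the job is handed in when it is done.

Besides the shell and the picture viewer there is one more tool, called after ">>>" as name(argument=value, ...) on one line, values as JSON. play_rows: Moves the arm, as the interface text tells. Its arguments: {"type":"object","properties":{"rows":{"type":"array"},"newtons":{"type":"number"}},"required":["rows"]}

```bash
ls; mkdir -p pics; cat > h.py <<'E'
import sys; sys.path.insert(0,'.')
import numpy as np, cv2
from plant import env
def snap(n,save=None):
    s=env.snapshot(n)
    if save: cv2.imwrite('pics/'+save,s['pixels'][:,:,::-1])
    return s
def ray(s,u,v,z):
    R=np.array(s['R']);t=np.array(s['t'])
    c=-R.T@t; d=R.T@np.array([(u-s['cx'])/s['fx'],(v-s['cy'])/s['fy'],1])
    return c+d*(z-c[2])/d[2]
def proj(s,X):
    c=np.array(s['R'])@np.array(X)+np.array(s['t'])
    return np.array([s['fx']*c[0]/c[2]+s['cx'],s['fy']*c[1]/c[2]+s['cy']])
E
python3 - <<'E'
from h import *
for n in('scene','top'):
    s=snap(n,n+'0.png'); R=np.array(s['R']); print(n,s['fx'],-R.T@np.array(s['t']),R.round(2).tolist())
print(env.get_state(),env.tcp_to_tips)
E
```

```text
pics
scene 444.1706163719296 [1.34027091 0.14162485 0.7524251 ] [[-0.18, 0.98, -0.0], [0.63, 0.11, -0.77], [-0.76, -0.14, -0.64]]
top 432.5730672021806 [0.46006631 0.01437285 1.36264686] [[0.02, -1.0, 0.0], [-0.99, -0.02, -0.12], [0.12, 0.0, -0.99]]
{'t': 0.1, 'joints': array([-7.20195763e+01,  1.22226434e+01, -2.00181572e+00,  7.58307337e+01,
       -1.32019636e-03,  9.00022466e+01]), 'dq': array([-0.00997849, -0.02099681,  0.076464  ,  0.03106453,  0.05692236,
       -0.05353093]), 'effort': array([ 7.30077081e-04, -6.87247896e+01,  4.87808275e+01,  1.21733366e-02,
       -2.39960627e-06, -9.80851581e-06]), 'eef_pos': array([ 0.1542551 , -0.47532384,  0.23887948]), 'tcp_rot': array([-1.79944807e+02,  1.32235993e-03,  1.79781783e+01]), 'wrist_force': array([-1.12857686,  0.10956981,  0.68315728]), 'moment': array([-0.00228094, -0.00399031,  0.02548296]), 'grip_width': 0.9992553068726273} 0.008
```

View pics/scene0.png

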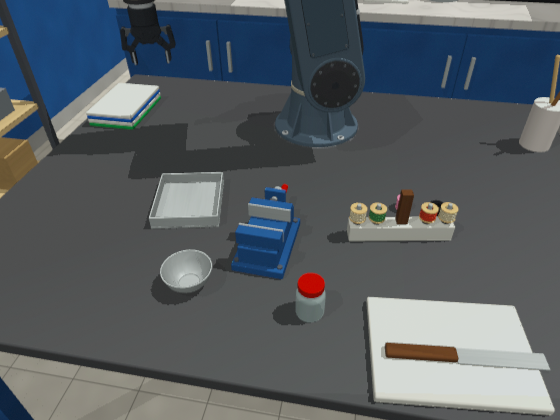

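View pics/top0.png

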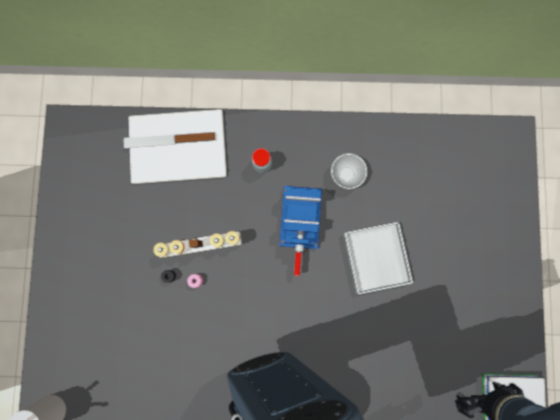

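The scene view shows the rack at about (400,228) with four reels (cream, green, red, cream), the vise at (268,232), the tray at (188,200), the bowl at (187,272) and the jar at (311,298). The top view shows the rack at (197,245), the vise at (300,218) with its crank at (298,262), and the tray at (378,258).

Things that could be confused, with top-view pixels:
- **Handle:** the dark wooden handle at (195,244) against the knife handle at (195,138).
- **Reels:** the four on the rack against the loose black one at (168,276) and the loose pink one at (195,281).
- **White bar:** the rack against the cutting board at (177,147).
- **Tray:** the tray at (378,258) against the books at (515,390).

I choose the handle and reels on the rack, and will check them in a close crop.

```bash
python3 - <<'E'
from h import *
s=snap('top')
im=s['pixels'][:,:,::-1]
a=cv2.resize(im[175:305,145:265],None,fx=4.0,fy=4.0,interpolation=cv2.INTER_CUBIC)
b=cv2.resize(im[175:305,265:345],None,fx=4.0,fy=4.0,interpolation=cv2.INTER_CUBIC)
cv2.imwrite('pics/crop1.png',np.hstack([a,b]))
hsv=cv2.cvtColor(im,cv2.COLOR_BGR2HSV)
def blobs(m,name,amin=30):
    n,l,st,c=cv2.connectedComponentsWithStats(m)
    for i in range(1,n):
        if st[i,4]>=amin:
            p=np.argwhere(l==i)[:,::-1].astype(np.float32)
            print(name,st[i].tolist(),c[i].round(1),cv2.minAreaRect(p))
box=np.zeros(im.shape[:2],np.uint8); box[150:310,145:420]=1
blobs(cv2.inRange(hsv,(105,120,50),(125,255,255))*box,'blue')
blobs((cv2.inRange(hsv,(0,150,80),(6,255,255))|cv2.inRange(hsv,(174,150,80),(180,255,255)))*box,'red')
blobs(cv2.inRange(hsv,(5,90,20),(20,255,150))*box,'brown',15)
blobs(cv2.inRange(hsv,(15,50,150),(32,200,255))*box,'cream',15)
blobs(cv2.inRange(hsv,(0,0,120),(180,60,255))*box,'grey',40)
E
```

```text
blue [280, 186, 42, 63, 1928] [300.2 217. ] ((300.4147644042969, 216.90109252929688), (38.48714828491211, 60.31623077392578), 4.236394882202148)
red [253, 150, 17, 16, 228] [261. 157.] ((261.0, 157.5), (15.0, 16.0), 90.0)
red [294, 253, 7, 22, 118] [297.2 263.4] ((297.2157287597656, 263.4797058105469), (5.3435282707214355, 21.302867889404297), 4.085616588592529)
brown [189, 239, 13, 8, 80] [194.8 242.8] ((195.0, 242.5), (7.0, 12.0), 90.0)
cream [225, 231, 15, 14, 147] [232.  237.4] ((232.0, 237.5), (13.0, 14.0), 90.0)
cream [210, 233, 14, 15, 142] [216.7 239.7] ((216.90000915527344, 239.70001220703125), (13.86362075805664, 12.969193458557129), 26.56505012512207)
cream [153, 240, 30, 17, 318] [167.8 247.9] ((167.73699951171875, 248.04042053222656), (14.293375968933105, 30.031295776367188), 81.25383758544922)
grey [145, 150, 82, 34, 2479] [183.8 164.8] ((185.5, 166.5), (33.0, 81.0), 90.0)
grey [330, 153, 37, 37, 1073] [348.4 170.6] ((348.0, 171.0), (36.0, 36.0), 90.0)
grey [251, 158, 19, 12, 62] [259.5 165.7] ((259.188232421875, 164.65293884277344), (18.87295150756836, 9.436476707458496), 12.528807640075684)
grey [286, 196, 35, 6, 100] [303.2 198.3] ((302.9705810546875, 198.38235473632812), (34.053245544433594, 3.0678601264953613), 4.398705005645752)
grey [285, 220, 34, 4, 72] [301.3 221.4] ((301.50762939453125, 221.39340209960938), (33.129878997802734, 2.137411594390869), 4.085616588592529)
grey [343, 221, 71, 74, 3752] [377.8 257.7] ((377.9720764160156, 257.5713195800781), (65.6832504272461, 58.50312423706055), 77.73522186279297)
grey [159, 230, 83, 28, 582] [203.5 244.9] ((199.05653381347656, 243.24485778808594), (16.711362838745117, 83.50828552246094), 80.6900634765625)
grey [295, 244, 9, 8, 54] [298.7 247.9] ((299.0, 247.5), (7.0, 8.0), 90.0)
grey [186, 273, 16, 16, 148] [192.8 280.8] ((192.90003967285156, 281.300048828125), (15.652474403381348, 12.969193458557129), 63.43495178222656)
```

View pics/crop1.png

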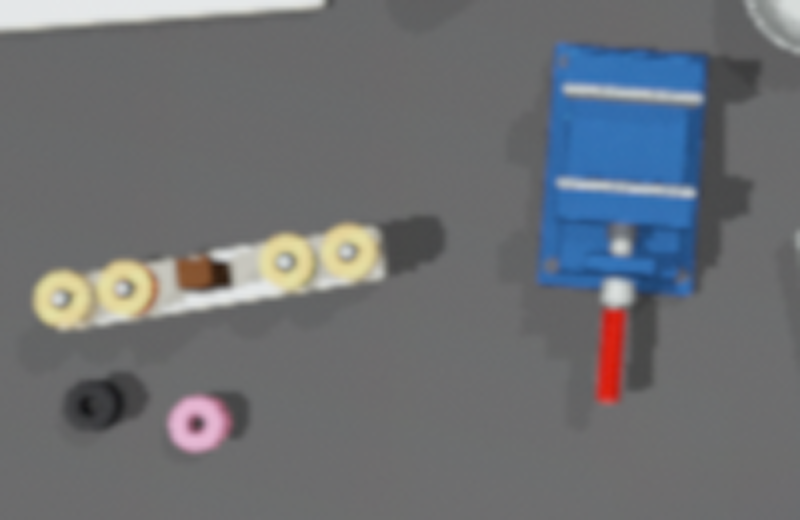

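The crop confirms the choice: wooden handle at crop (195,272), four reels on their posts, and the black and pink look-alikes lying loose on the worktop. In the right half are the vise plates and the red sleeve. Next I turn these pixels into positions.

```bash
python3 - <<'E'
from h import *
from scipy.optimize import least_squares
s=snap('top'); c=snap('scene')
P=[ray(s,145+u/4-.4,175+v/4-.4,.099)[:2] for u,v in((61,298),(124,288),(285,261),(348,251))]
P=np.array(P);print('posts',P.round(4).tolist())
ctr=P.mean(0); d=P[3]-P[0]; print('rack',ctr.round(4),'len',np.linalg.norm(d),'dir',np.degrees(np.arctan2(d[1],d[0])))
print('handle',ray(s,145+195/4-.4,175+272/4-.4,.135))
for nm,pts in(('fixed',((565,89),(702,98))),('moving',((558,183),(694,191)))):
    q=[ray(s,265+(u-480)/4-.4,175+v/4-.4,.104)[:2] for u,v in pts]; q=np.array(q)
    e=q[0]-q[1]; print(nm,q.mean(0).round(4),np.linalg.norm(e).round(4),'yaxis',np.degrees(np.arctan2(e[1],e[0])).round(2))
print('foot',ray(s,300.4,217,0.012))
im=c['pixels']; hsv=cv2.cvtColor(im,cv2.COLOR_RGB2HSV)
m=(cv2.inRange(hsv,(0,150,80),(6,255,255))|cv2.inRange(hsv,(174,150,80),(180,255,255))); m[:170]=0;m[215:]=0;m[:,:255]=0;m[:,300:]=0
p=np.argwhere(m)[:,::-1];print('red scene',len(p),p.min(0),p.max(0),p.mean(0))
for z in(.05,.09,.13): print(z,'top',ray(s,297.2,263.4,z).round(4),'outer',ray(s,295.9,274,z).round(4),'scn outer/upper',ray(c,285,187.5,z).round(4))
print('tray',ray(s,378,257.6,.035),'bowl',ray(s,348.5,170.8,.05),'jar',ray(s,261,157.2,.09))
a=cv2.resize(im[130:290,130:330],None,fx=4,fy=4,interpolation=cv2.INTER_CUBIC)[:,:,::-1]
cv2.imwrite('pics/crop2.png',a[:600])
E
```

```text
posts [[0.487, 0.3707], [0.4954, 0.3253], [0.5178, 0.209], [0.5262, 0.1633]]
rack [0.5066 0.2671] len 0.21103267702575235 dir -79.28382159964451
handle [0.50685819 0.26677425 0.135     ]
fixed [ 0.6467 -0.0426] 0.1009 yaxis 87.61
moving [ 0.5776 -0.0384] 0.0995 yaxis 88.02
foot [ 0.5998652  -0.03983659  0.012     ]
red scene 34 [281 184] [287 191] [284.52941176 186.67647059]
0.05 top [ 0.4552 -0.0314  0.05  ] outer [ 0.4235 -0.0282  0.05  ] scn outer/upper [ 0.4301 -0.0288  0.05  ]
0.09 top [ 0.4553 -0.03    0.09  ] outer [ 0.4246 -0.0269  0.09  ] scn outer/upper [ 0.4819 -0.0191  0.09  ]
0.13 top [ 0.4555 -0.0286  0.13  ] outer [ 0.4257 -0.0256  0.13  ] scn outer/upper [ 0.5338 -0.0094  0.13  ]
tray [ 0.47870006 -0.27824322  0.035     ] bowl [ 0.74300147 -0.18406187  0.05      ] jar [0.76948188 0.08520366 0.09      ]
```

View pics/crop2.png

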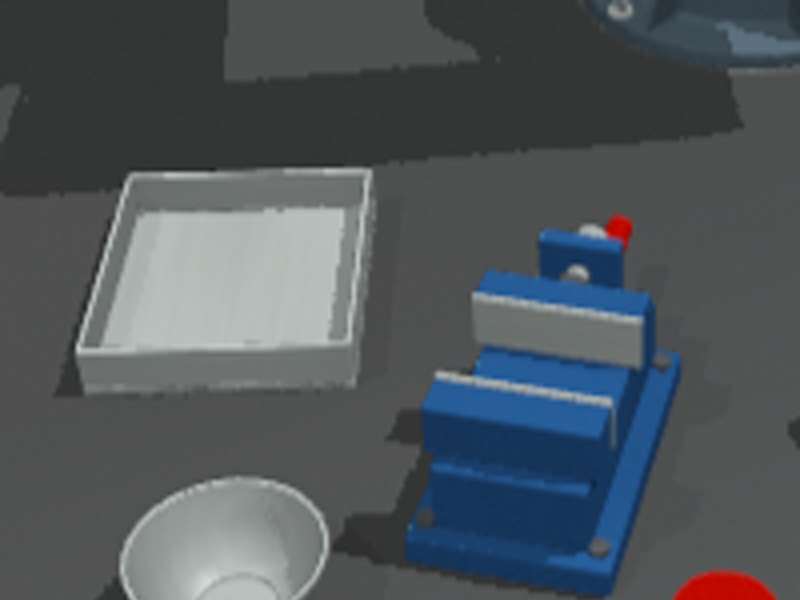

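The crop shows the crank sleeve at crop (618,230). That ray meets the sleeve's outer end only at about z = 0.05, so the crank is near the bottom, a ≈ 3.25 rad. The jaw opening comes out at about 65 mm, which agrees. The vise origin is about (0.599,-0.0405) with yaw -2.2°. The rack is at (0.507,0.267) with its y axis at yaw 100.7°. I will turn first, then move above the rack.

```bash
cat >> h.py <<'E'
def to(x,y,z,yaw,q=True):
    from scipy.spatial.transform import Rotation as Ro
    s=env.get_state(); R=Ro.from_euler('xyz',s['tcp_rot'],degrees=True).as_matrix()
    print('pose',s['eef_pos'].round(4),s['tcp_rot'].round(2),'t',round(s['t'],1),'tool delta mm',(R.T@(np.array([x,y,z])-s['eef_pos'])*1000).round(1),'turn',round((s['tcp_rot'][2]-yaw+180)%360-180,2),'grip',round(s['grip_width']*85.4,1))
E
echo ok
```

```text
ok
```

>>> play_rows(rows=[85,0,0,0,-8.3,85,0,0,0,-8.3,85,0,0,0,-8.3,85,0,0,0,-8.3,85,0,0,0,-8.3,85,0,0,0,-8.3,85,0,0,0,-8.3,85,0,0,0,-8.3,85,0,0,0,-8.3,85,0,0,0,-8.3])

```text
t: 1.25
eef_pos: [0.1541, -0.4748, 0.238]
tcp_rot: [-180.0, -0.2, 103.7]
wrist_force: [0.3, 0.1, -1.2]
grip_width: 0.993
```

```bash
python3 -c "
from h import *
to(.507,.267,.239,100.7)"
```

```text
pose [ 0.1541 -0.4748  0.238 ] [-1.7999e+02 -1.7000e-01  1.0370e+02] t 1.2 tool delta mm [637.1 518.6   0.8] turn 3.0 grip 84.8
```

>>> play_rows(rows=[85,38,31,0,0,85,38,31,0,0,85,38,31,0,0,85,38,31,0,0,85,38,31,0,0,85,38,31,0,0,85,38,31,0,0,85,38,31,0,0,85,38,31,0,0,85,38,31,0,0,85,38,31,0,0,85,38,31,0,0,85,38,31,0,0,85,38,31,0,0,85,38,31,0,0,85,0,0,0,3,85,0,0,0,0])

```text
t: 2.95
eef_pos: [0.4639, 0.1945, 0.2378]
tcp_rot: [179.8, -0.1, 101.1]
wrist_force: [-0.2, -0.1, -0.4]
grip_width: 0.997
```

```bash
python3 -c "
from h import *
to(.507,.267,.239,100.7)"
```

```text
pose [0.4639 0.1945 0.2378] [ 1.7982e+02 -1.1000e-01  1.0105e+02] t 3.0 tool delta mm [62.9 56.2 -0.9] turn 0.35 grip 85.1
```

>>> play_rows(rows=[85,31,28,0,0.3,85,31,28,0,0,85,0,0,0,0,85,0,0,0,0])

```text
t: 3.35
eef_pos: [0.5076, 0.2658, 0.2377]
tcp_rot: [179.9, -0.1, 100.9]
wrist_force: [-0.5, -0.7, -0.5]
grip_width: 0.994
```

```bash
python3 -c "
from h import *
to(.507,.267,.089,100.7)
s=snap('top')
c=snap('scene')
im=np.hstack([cv2.resize(s['pixels'][190:310,140:260],None,fx=3,fy=3,interpolation=2),cv2.resize(c['pixels'][130:250,330:480],None,fx=3,fy=3,interpolation=2)])
cv2.imwrite('pics/a1.png',im[:,:,::-1])"
```

```text
pose [0.5076 0.2658 0.2377] [ 1.7990e+02 -6.0000e-02  1.0091e+02] t 3.4 tool delta mm [  1.1  -0.6 148.7] turn 0.21 grip 84.8
```

View pics/a1.png

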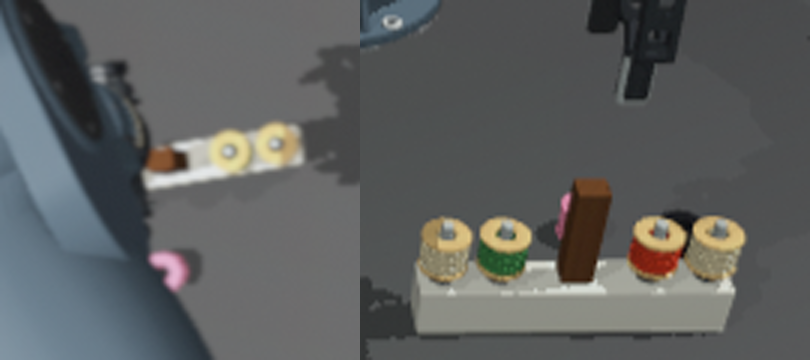

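The crops show the four reels on their posts with the handle clear, and the gripper standing above the rack. The gripper's offset in the scene view is parallax from its height. Now I descend and grip.

>>> play_rows(rows=[85,1,-0.5,25,0.2,85,0,0,25,0,85,0,0,25,0,85,0,0,25,0,85,0,0,20,0,85,0,0,16,0,85,0,0,8,0,85,0,0,0,0,15,0,0,0,0,15,0,0,0,0,15,0,0,0,0,15,0,0,0,0,15,0,0,0,0,15,0,0,0,0,15,0,0,0,0], newtons=110)

```text
t: 4.95
eef_pos: [0.5071, 0.2581, 0.0976]
tcp_rot: [179.3, -0.2, 100.3]
wrist_force: [0.5, -0.1, -0.1]
grip_width: 0.241
```

```bash
python3 -c "
from h import *
to(.507,.267,.089,100.7); print(env.get_state()['wrist_force'])"
```

```text
pose [0.5071 0.2581 0.0976] [179.26  -0.21 100.33] t 5.0 tool delta mm [8.7 1.4 8.7] turn -0.37 grip 20.6
[ 0.46991489 -0.14225972 -0.10549646]
```

The TCP drifted 9 mm along the bar during the descent, so I open, recentre and grip again.

>>> play_rows(rows=[60,0,0,0,0,60,0,0,0,0,60,0,0,0,0,60,0,0,0,0,60,4.5,0,4,0,60,4.5,0,4,0,60,0,0,0,0])

```text
t: 5.65
eef_pos: [0.5053, 0.268, 0.089]
tcp_rot: [179.3, -0.2, 100.3]
wrist_force: [0.0, 0.2, 0.8]
grip_width: 0.695
```

```bash
python3 -c "
from h import *
to(.507,.267,.089,100.7)"
```

```text
pose [0.5053 0.268  0.089 ] [179.27  -0.23 100.33] t 5.7 tool delta mm [-1.3  1.5 -0. ] turn -0.37 grip 59.4
```

>>> play_rows(rows=[15,0,1,0,0,15,0,0,0,0,15,0,0,0,0,15,0,0,0,0,15,0,0,0,0,15,0,0,0,0,15,0,0,0,0,15,0,0,-10,0,15,0,0,-15,0,15,0,0,-15,0,15,0,0,0,0])

```text
t: 6.75
eef_pos: [0.5046, 0.2672, 0.1303]
tcp_rot: [179.5, -0.1, 100.3]
wrist_force: [-0.0, 1.5, -5.4]
grip_width: 0.248
```

```bash
python3 -c "
from h import *
to(.507,.267,.220,100.7); print(env.get_state()['wrist_force'])"
```

```text
pose [0.5046 0.2672 0.1303] [ 1.7948e+02 -1.5000e-01  1.0034e+02] t 6.8 tool delta mm [ -0.4   3.2 -89.7] turn -0.36 grip 21.2
[-0.01128714  1.49434008 -5.35034616]
```

>>> play_rows(rows=[15,0,0,-20,0,15,0,0,-25,0,15,0,0,-25,0,15,0,0,-20,0,15,0,0,0,3,15,0,0,0,3,15,0,0,0,3,15,0,0,0,3,15,0,0,0,0])

```text
t: 7.65
eef_pos: [0.5018, 0.2652, 0.2194]
tcp_rot: [179.9, -0.0, 87.9]
wrist_force: [-0.4, 0.6, -5.5]
grip_width: 0.243
```

```bash
python3 -c "
from h import *
to(.614,-.041,.23,87.8); print(env.get_state()['wrist_force'])"
```

```text
pose [0.5018 0.2652 0.2194] [179.86  -0.    87.86] t 7.7 tool delta mm [-301.8  123.6  -10.4] turn 0.06 grip 20.8
[-0.35145147  0.60999542 -5.47156205]
```

>>> play_rows(rows=[15,-10,4,-3,0,15,-20,8,-3,0,15,-25,10,-2,0,15,-25,10,0,0,15,-25,10,0,0,15,-25,10,0,0,15,-25,10,0,0,15,-25,10,0,0,15,-25,10,0,0,15,-25,10,0,0,15,-25,10,0,0,15,-20,8,0,0,15,-15,6,0,0,15,0,0,0,0,15,0,0,0,0])

```text
t: 9.15
eef_pos: [0.6124, -0.0485, 0.2257]
tcp_rot: [-179.9, 0.2, 89.0]
wrist_force: [-0.5, 0.3, -6.3]
grip_width: 0.241
```

```bash
python3 -c "
from h import *
to(.614,-.041,.159,87.8); print(env.get_state()['wrist_force'])
c=snap('scene','b1.png')"
```

```text
pose [ 0.6124 -0.0485  0.2257] [-179.85    0.19   89.02] t 9.2 tool delta mm [ 7.8  1.7 66.7] turn 1.22 grip 20.6
[-0.5275145   0.33268298 -6.34875967]
```

View pics/b1.png

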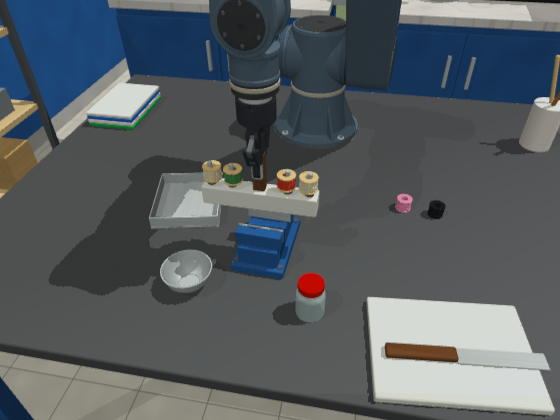

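The rack is held over the vise with all four reels on it, and its lower front corners are near (203,202) and (317,213). I compare those with the prediction for a level rack.

```bash
python3 -c "
from h import *
c=snap('scene')
im=c['pixels'].astype(int); 
m=((im.min(2)>150)&(im.max(2)-im.min(2)<40)).astype(np.uint8); m[:170]=0;m[225:]=0;m[:,:195]=0;m[:,330:]=0
k=cv2.findContours(m,0,2)[0]; k=max(k,key=cv2.contourArea); q=k[:,0]
print('lowL',q[np.argmin(q[:,0]-q[:,1]*.5)],'lowR',q[np.argmax(q[:,1]+q[:,0]*.5)])
for dz in(0,.01):
  for psi in(89,):
    a=np.radians(psi-90); X=np.array([np.cos(a),np.sin(a)]);Y=np.array([-X[1],X[0]])
    for h in(0,.045):
      for y in(-.125,.125):
        p=np.array([.6124,-.0485])+.02*X+y*Y; print(dz,h,y,proj(c,[p[0],p[1],.2257-.089-dz+h]).round(1))
cv2.imwrite('pics/b2.png',cv2.resize(c['pixels'][140:260,190:340],None,fx=5,fy=5,interpolation=2)[:,:,::-1])
"
```

```text
lowL [202 186] lowR [316 202]
0 0 -0.125 [203.3 203.2]
0 0 0.125 [316.2 217.8]
0 0.045 -0.125 [200.8 186.9]
0 0.045 0.125 [317.1 201.2]
0.01 0 -0.125 [203.9 206.8]
0.01 0 0.125 [316.  221.3]
0.01 0.045 -0.125 [201.3 190.6]
0.01 0.045 0.125 [316.9 205. ]
```

View pics/b2.png

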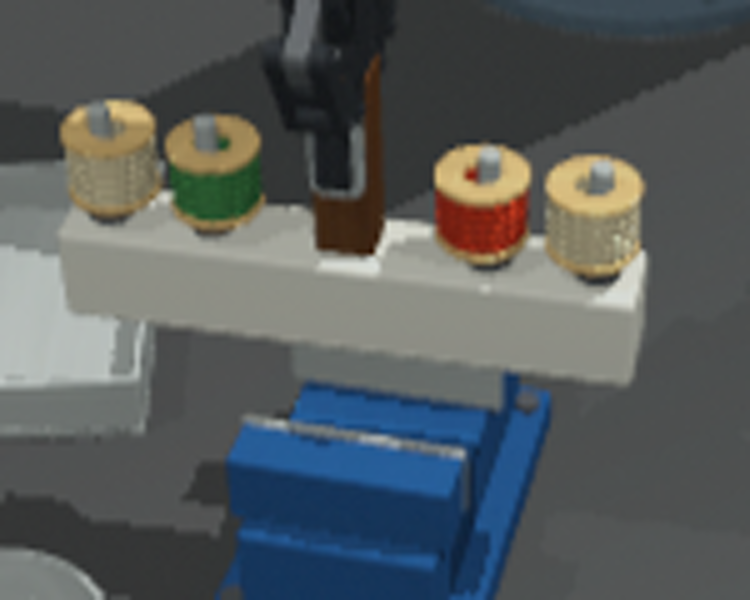

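The corners are at (204,202) and (316,217), within 2 px of the prediction, so the rack is level and has not slipped. I correct the offset and lower in stages.

>>> play_rows(rows=[15,4,1,0,0.6,15,4,1,0,0.6,15,0,0,8,0,15,0,0,10,0,15,0,0,6,0,15,0,0,0,0])

```text
t: 9.85
eef_pos: [0.6139, -0.0367, 0.1994]
tcp_rot: [-179.8, 0.2, 88.0]
wrist_force: [-0.6, -1.3, -6.1]
grip_width: 0.244
```

```bash
python3 -c "
from h import *
to(.614,-.041,.159,87.8); print(env.get_state()['wrist_force'])"
```

```text
pose [ 0.6139 -0.0367  0.1994] [-179.83    0.18   87.97] t 9.8 tool delta mm [-4.2  0.4 40.4] turn 0.17 grip 20.9
[-0.58344063 -1.31116804 -6.14197788]
```

>>> play_rows(rows=[15,-2,0,8,0,15,-2,0,8,0,15,0,0,8,0,15,0,0,6,0,15,0,0,4,0,15,0,0,2,0,15,0,0,0,0])

```text
t: 10.55
eef_pos: [0.6132, -0.0416, 0.1597]
tcp_rot: [-179.8, 0.2, 87.9]
wrist_force: [-0.5, 0.8, -6.2]
grip_width: 0.243
```

```bash
python3 -c "
from h import *
to(.614,-.041,.159,87.8); print(env.get_state()['wrist_force'])
c=snap('scene')
cv2.imwrite('pics/b3.png',cv2.resize(c['pixels'][140:260,190:340],None,fx=5,fy=5,interpolation=2)[:,:,::-1])"
```

```text
pose [ 0.6132 -0.0416  0.1597] [-179.78    0.19   87.94] t 10.6 tool delta mm [0.6 0.7 0.7] turn 0.14 grip 20.8
[-0.48267046  0.84510223 -6.20384916]
```

View pics/b3.png

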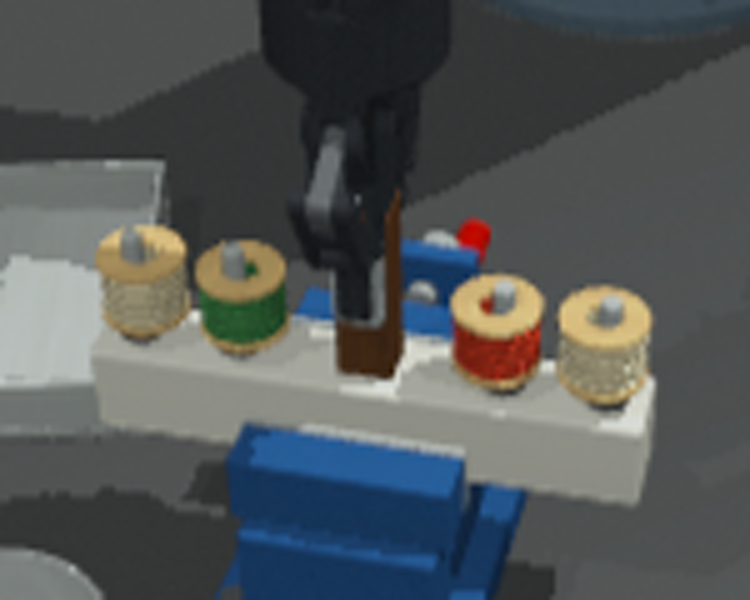

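The rack is between the jaws behind the fixed jaw with all reels on, but the wrist still carries its weight. I ease it down a few millimetres more.

>>> play_rows(rows=[15,0,0,1.5,0,15,0,0,1.5,0,15,0,0,0,0])

```text
t: 10.9
eef_pos: [0.6141, -0.0421, 0.1596]
tcp_rot: [-180.0, 0.2, 87.9]
wrist_force: [-0.0, -0.5, -6.3]
grip_width: 0.241
```

```bash
python3 -c "
from h import *
to(.614,-.041,.159,87.8); print(env.get_state()['wrist_force'],env.get_state()['moment'])"
```

```text
pose [ 0.6141 -0.0421  0.1596] [-180.      0.24   87.93] t 10.9 tool delta mm [ 1.1 -0.1  0.6] turn 0.13 grip 20.6
[-0.03335277 -0.54144817 -6.3407074 ] [ 0.00757003  0.02652158 -0.00107364]
```

>>> play_rows(rows=[15,0,0,3,0,15,0,0,3,0])

```text
t: 11.1
eef_pos: [0.6149, -0.043, 0.1587]
tcp_rot: [179.7, 0.3, 87.9]
wrist_force: [-22.9, 2.0, 49.0]
grip_width: 0.24
```

>>> play_rows(rows=[15,0,0,2,0,15,0,0,0,0])

```text
t: 11.3
eef_pos: [0.6148, -0.0428, 0.1596]
tcp_rot: [179.5, 0.3, 87.9]
wrist_force: [0.1, 0.5, -5.6]
grip_width: 0.243
```

It met the bed (49 N upward at z 0.159), so the rack is seated. I release it and rise.

>>> play_rows(rows=[50,0,0,0,0,50,0,0,0,0,50,0,0,0,0,50,0,0,0,0,50,0,0,-15,0,50,0,0,-20,0,50,0,0,-25,0,50,0,0,-25,0,50,0,0,-20,0,50,0,0,0,-8.3,50,0,0,0,-8.3,50,0,0,0,-8.3,50,0,0,0,-8.3,50,0,0,0,-8.3,50,0,0,0,-8.3,50,0,0,0,-8.3,50,0,0,0,-8.3,50,0,0,0,-8.3,50,0,0,0,-8.3])

```text
t: 13.2
eef_pos: [0.6161, -0.0423, 0.2685]
tcp_rot: [-179.7, 0.7, 173.6]
wrist_force: [0.1, 0.2, 0.2]
grip_width: 0.586
```

```bash
python3 -c "
from h import *
to(.441,-.034,.26,177.8); print(env.get_state()['joints'].round(1))"
```

```text
pose [ 0.6161 -0.0423  0.2685] [-179.73    0.68  173.65] t 13.2 tool delta mm [175.  -11.1   6.5] turn -4.15 grip 50.0
[-3.8 26.3 22.  85.  -0.3  2.6]
```

>>> play_rows(rows=[50,30,-2,0,-4,50,30,-2,0,0,50,30,-2,0,0,50,30,-2,0,0,50,30,-2,0,0,50,22,0,0,0,50,0,0,0,0])

```text
t: 13.9
eef_pos: [0.438, -0.0444, 0.2642]
tcp_rot: [-179.7, 0.6, 178.2]
wrist_force: [0.7, -0.6, 0.4]
grip_width: 0.585
```

```bash
python3 -c "
from h import *
to(.443,-.031,.04,177.8); 
s=snap('top');c=snap('scene')
R=np.array
X=np.array([np.cos(np.radians(-2.2)),np.sin(np.radians(-2.2))]);Y=np.array([-X[1],X[0]])
# rack posts as seen now, both views
im=np.hstack([cv2.resize(s['pixels'][170:290,230:350],None,fx=4,fy=4,interpolation=2),cv2.resize(c['pixels'][140:260,210:280],None,fx=4,fy=4,interpolation=2)])
cv2.imwrite('pics/c1.png',im[:,:,::-1])"
```

```text
pose [ 0.438  -0.0444  0.2642] [-179.66    0.62  178.21] t 13.9 tool delta mm [ -2.1  14.9 224.2] turn 0.41 grip 50.0
```

View pics/c1.png

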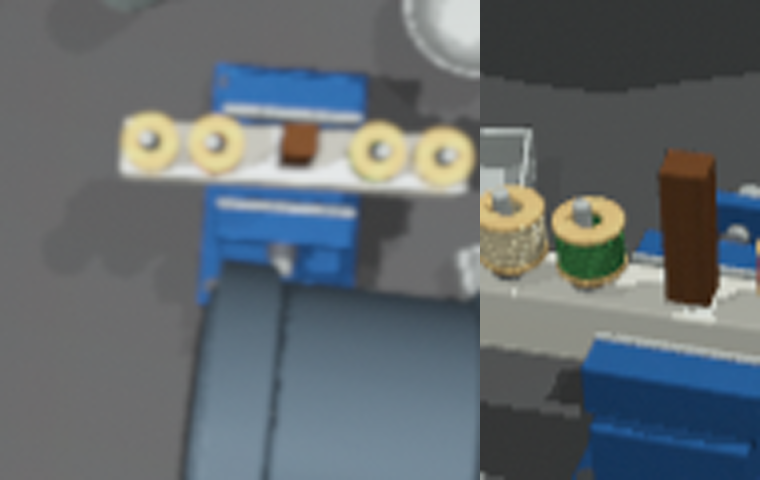

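The rack lies between the jaw plates, parallel to them, with all four reels on their posts. Now I go down to the crank sleeve.

>>> play_rows(rows=[50,0,7,0,0,50,0,7,10,0,50,0,0,25,0,50,0,0,25,0,50,0,0,25,0,50,0,0,25,0,50,0,0,20,0,50,0,0,20,0,50,0,0,10,0,50,0,0,0,0])

```text
t: 15.0
eef_pos: [0.4461, -0.0254, 0.091]
tcp_rot: [-179.7, 0.4, 178.4]
wrist_force: [-0.6, -0.4, -0.1]
grip_width: 0.589
```

```bash
python3 -c "
from h import *
to(.443,-.031,.037,177.8)"
```

```text
pose [ 0.4461 -0.0254  0.091 ] [-179.71    0.41  178.42] t 15.0 tool delta mm [ 3.4 -5.4 54. ] turn 0.62 grip 50.3
```

>>> play_rows(rows=[50,4,-5,0,0.6,50,0,0,15,0,50,0,0,15,0,50,0,0,13,0,50,0,0,8,0,50,0,0,0,0])

```text
t: 15.6
eef_pos: [0.4453, -0.0316, 0.0427]
tcp_rot: [-179.7, 0.8, 177.7]
wrist_force: [-0.9, 0.6, 0.6]
grip_width: 0.585
```

```bash
python3 -c "
from h import *
to(.443,-.031,.037,177.8)"
```

```text
pose [ 0.4453 -0.0316  0.0427] [-179.69    0.81  177.67] t 15.6 tool delta mm [2.4 0.5 5.7] turn -0.13 grip 50.0
```

>>> play_rows(rows=[50,2,0,5,0,12,0,0,0,0,12,0,0,0,0,12,0,0,0,0,12,0,0,0,0,12,0,0,0,0,12,0,0,0,0], newtons=50)

```text
t: 16.3
eef_pos: [0.4441, -0.0315, 0.0394]
tcp_rot: [-179.7, 0.9, 177.6]
wrist_force: [0.3, 0.4, -3.2]
grip_width: 0.188
```

```bash
python3 -c "
from h import *
to(.443,-.031,.037,177.8); print(env.get_state()['wrist_force'])"
```

```text
pose [ 0.4441 -0.0315  0.0394] [-179.72    0.94  177.64] t 16.3 tool delta mm [1.2 0.4 2.4] turn -0.16 grip 16.1
[ 0.2519087   0.4001655  -3.18913081]
```

The sleeve is gripped. I wind the first quarter turn (18° per row) and check the tracking.

>>> play_rows(rows=[12,0,13,-2.1,0,12,0,11.7,-6,0,12,0,9.3,-9.3,0,12,0,6,-11.7,0,12,0,2.1,-13,0])

```text
t: 16.8
eef_pos: [0.4463, 0.0109, 0.0803]
tcp_rot: [-179.5, 1.0, 177.5]
wrist_force: [6.4, -7.6, -9.1]
grip_width: 0.19
```

```bash
cat >> h.py <<'E'
def ck():
    s=env.get_state(); p=s['eef_pos']; y=(p[1]+.0345)*1e3; z=(p[2]+.011-.09)*1e3
    print('t',round(s['t'],2),p.round(4),s['tcp_rot'].round(1),'y,z',round(y,1),round(z,1),'r',round(np.hypot(y,z),1),'a deg',round(np.degrees(np.arctan2(-y,z))%360,1),'F',s['wrist_force'].round(1),'grip',round(s['grip_width']*85.4,1))
E
python3 -c "
from h import *
ck()"
```

```text
t 16.8 [0.4463 0.0109 0.0803] [-179.5    1.   177.5] y,z 45.4 1.3 r 45.4 a deg 271.7 F [ 6.4 -7.6 -9.1] grip 16.2
```

>>> play_rows(rows=[12,0,-3,-13,0,12,0,-6.5,-11.7,0,12,0,-9.3,-9.3,0,12,0,-11.7,-6,0,12,0,-13,-2.1,0])

```text
t: 17.3
eef_pos: [0.4443, -0.031, 0.124]
tcp_rot: [-179.7, 1.0, 177.7]
wrist_force: [9.8, 7.7, -22.4]
grip_width: 0.19
```

```bash
python3 -c "
from h import *
ck()"
```

```text
t 17.3 [ 0.4443 -0.031   0.124 ] [-179.7    1.   177.7] y,z 3.5 45.0 r 45.2 a deg 355.6 F [  9.8   7.7 -22.4] grip 16.2
```

>>> play_rows(rows=[12,0,-13,4,0,12,0,-12,7,0,12,0,-9.8,9.3,0,12,0,-7,11.7,0,12,0,-3,13,0])

```text
t: 17.8
eef_pos: [0.4424, -0.0743, 0.0804]
tcp_rot: [179.5, 1.0, 177.8]
wrist_force: [0.2, 27.4, 8.4]
grip_width: 0.189
```

```bash
python3 -c "
from h import *
ck()"
```

```text
t 17.8 [ 0.4424 -0.0743  0.0804] [179.5   1.  177.8] y,z -39.8 1.4 r 39.8 a deg 88.0 F [ 0.2 27.4  8.4] grip 16.2
```

>>> play_rows(rows=[12,0,3.5,13,0,12,0,7,11.7,0,12,0,9.3,9.3,0,12,0,11.7,6,0,12,0,13,1.5,0,12,0,13,-3,0,12,0,11.7,-6.5,0,12,0,9.3,-9.3,0,12,0,6,-11.7,0,12,0,1.5,-13,0])

```text
t: 18.8
eef_pos: [0.4461, 0.0106, 0.0813]
tcp_rot: [179.4, 1.0, 177.6]
wrist_force: [6.9, 2.7, -9.2]
grip_width: 0.191
```

```bash
sed -i 's/p\[1\]+.0345/p[1]+.032/; s/p\[2\]+.011-/p[2]+.0085-/' h.py; python3 -c "
from h import *
ck()"
```

```text
t 18.8 [0.4461 0.0106 0.0813] [179.4   1.  177.6] y,z 42.6 -0.2 r 42.6 a deg 269.7 F [ 6.9  2.7 -9.2] grip 16.3
```

>>> play_rows(rows=[12,0,-2.5,-13,0,12,0,-6.2,-11.7,0,12,0,-9.3,-9.3,0,12,0,-11.7,-5.5,0,12,0,-13,-1,0,12,0,-13,3,0,12,0,-11.7,6.5,0,12,0,-9.3,9.3,0,12,0,-6,11.7,0,12,0,-1,13,0])

```text
t: 19.8
eef_pos: [0.4422, -0.0733, 0.0798]
tcp_rot: [178.4, 1.1, 177.8]
wrist_force: [-2.9, 8.5, 7.4]
grip_width: 0.186
```

```bash
python3 -c "
from h import *
ck()"
```

```text
t 19.8 [ 0.4422 -0.0733  0.0798] [178.4   1.1 177.8] y,z -41.3 -1.7 r 41.3 a deg 92.4 F [-2.9  8.5  7.4] grip 15.9
```

>>> play_rows(rows=[12,0,3,13,0,12,0,6.5,11.7,0,12,0,9.3,9.3,0,12,0,11.7,6,0,12,0,13,1.5,0])

```text
t: 20.3
eef_pos: [0.444, -0.0331, 0.0396]
tcp_rot: [178.5, 1.1, 177.4]
wrist_force: [1.8, -8.6, -5.3]
grip_width: 0.19
```

```bash
python3 -c "
from h import *
ck()"
```

```text
t 20.3 [ 0.444  -0.0331  0.0396] [178.5   1.1 177.4] y,z -1.1 -41.9 r 42.0 a deg 178.4 F [ 1.8 -8.6 -5.3] grip 16.3
```

>>> play_rows(rows=[12,0,13,-1.5,0,12,0,11.7,-6,0,12,0,9.3,-9.3,0,12,0,6,-11.7,0,12,0,1.5,-13,0], newtons=90)

```text
t: 20.8
eef_pos: [0.4459, 0.0102, 0.0799]
tcp_rot: [177.9, 1.0, 177.5]
wrist_force: [9.0, 15.0, -11.2]
grip_width: 0.176
```

```bash
python3 -c "
from h import *
ck()"
```

```text
t 20.8 [0.4459 0.0102 0.0799] [177.9   1.  177.5] y,z 42.2 -1.6 r 42.3 a deg 267.9 F [  9.   15.  -11.2] grip 15.0
```

>>> play_rows(rows=[12,0,-2,-13,0,12,0,-6,-11.7,0,12,0,-9.3,-9.3,0,12,0,-11.7,-5.5,0,12,0,0,0,0])

```text
t: 21.3
eef_pos: [0.4448, -0.0183, 0.1215]
tcp_rot: [177.2, 1.2, 177.8]
wrist_force: [-0.6, -3.0, -1.4]
grip_width: 0.177
```

```bash
python3 -c "
from h import *
ck()"
```

```text
t 21.3 [ 0.4448 -0.0183  0.1215] [177.2   1.2 177.8] y,z 13.7 40.0 r 42.3 a deg 341.1 F [-0.6 -3.  -1.4] grip 15.1
```

The crank is at about 18.5 rad. I release it, rise, turn back and check the jaw.

>>> play_rows(rows=[50,0,0,0,0,50,0,0,0,0,50,0,0,0,0,50,0,0,0,0,50,0,0,-15,0,50,0,0,-25,0,50,0,0,-30,0,50,0,0,-30,0,50,0,0,-30,0,50,0,0,0,8.3,50,0,0,0,8.3,50,0,0,0,8.3,50,0,0,0,8.3,50,0,0,0,8.3,50,0,0,0,8.3,50,0,0,0,8.3,50,0,0,0,8.3,50,0,0,0,8.3,50,0,0,0,8.3])

```text
t: 23.2
eef_pos: [0.441, -0.0243, 0.2555]
tcp_rot: [178.8, -2.5, 92.1]
wrist_force: [-0.2, -0.2, -0.1]
grip_width: 0.583
```

```bash
python3 -c "
from h import *
ck()
s=snap('top');c=snap('scene')
im=np.hstack([cv2.resize(s['pixels'][170:290,230:430],None,fx=2.5,fy=2.5,interpolation=2),cv2.resize(c['pixels'][140:260,200:320],None,fx=2.5,fy=2.5,interpolation=2)])
cv2.imwrite('pics/d1.png',im[:,:,::-1])"
```

```text
t 23.2 [ 0.441  -0.0243  0.2555] [178.8  -2.5  92.1] y,z 7.7 174.0 r 174.2 a deg 357.5 F [-0.2 -0.2 -0.1] grip 49.8
```

View pics/d1.png

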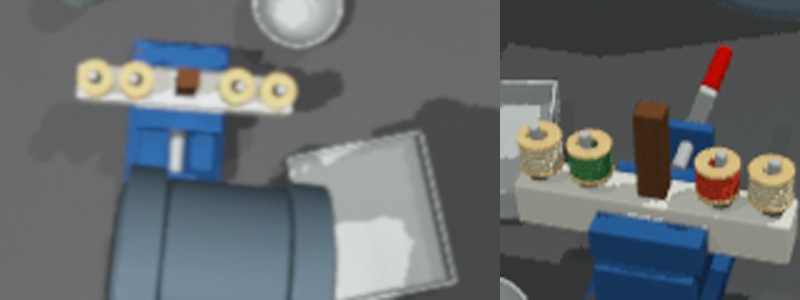

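The moving jaw is tight against the bar, all four reels are on, and the crank sleeve is up at crop (717,65). Next I locate the reels.

```bash
cat > m.py <<'E'
from h import *
s=snap('top'); im=s['pixels']; hsv=cv2.cvtColor(im,cv2.COLOR_RGB2HSV)
m=cv2.inRange(hsv,(15,50,150),(32,200,255)); m[:185]=0;m[230:]=0;m[:,:250]=0;m[:,365:]=0
ys,xs=np.nonzero(m)
k=cv2.findContours(m,0,2)[0]
for q in k:
    if cv2.contourArea(q)>15:
        (u,v),r=cv2.minEnclosingCircle(q); print('cream',(round(u,1),round(v,1),round(r,1)),ray(s,u,v,.159).round(4))
b=cv2.inRange(hsv,(5,90,20),(14,255,150)); b[:185]=0;b[230:]=0;b[:,:250]=0;b[:,365:]=0
p=np.argwhere(b)[:,::-1].mean(0); print('handle',ray(s,*p,.2).round(4))
g=cv2.inRange(hsv,(0,0,120),(180,60,255)); g[:200]=0;g[320:]=0;g[:,:335]=0;g[:,440:]=0
q=max(cv2.findContours(cv2.morphologyEx(g,cv2.MORPH_CLOSE,np.ones((5,5))),0,2)[0],key=cv2.contourArea); r=cv2.minAreaRect(q); print('tray',r,ray(s,*r[0],.035).round(4),[ray(s,*c,.035)[:2].round(3).tolist() for c in cv2.boxPoints(r)])
to(.624,.02,.26,87.8)
E
python3 m.py
```

```text
cream (340.6, 206.0, 7.7) [ 0.6184 -0.1461  0.159 ]
cream (324.3, 204.1, 7.3) [ 0.6227 -0.1003  0.159 ]
cream (283.7, 201.6, 7.6) [0.6269 0.0139 0.159 ]
cream (267.6, 200.5, 7.7) [0.6289 0.059  0.159 ]
handle [ 0.6219 -0.043   0.2   ]
tray ((370.03363037109375, 271.14605712890625), (88.74456024169922, 77.6514892578125), 77.00537872314453) [ 0.4371 -0.254   0.035 ] [[0.539, -0.107], [0.598, -0.34], [0.337, -0.398], [0.281, -0.171]]
pose [ 0.441  -0.0243  0.2555] [178.74  -2.53  92.68] t 23.4 tool delta mm [ 35.9 184.9   1.2] turn 4.88 grip 49.9
```

>>> play_rows(rows=[70,0,0,-5,4.5,70,-15,25,0,0,70,-20,25,0,0,70,-20,25,0,0,70,-20,25,0,0,70,-20,25,0,0,70,-20,25,0,0,70,0,15,0,0,70,0,0,0,0])

```text
t: 24.25
eef_pos: [0.61, -0.1459, 0.2572]
tcp_rot: [178.8, -2.6, 91.0]
wrist_force: [0.8, -1.0, 0.2]
grip_width: 0.821
```

```bash
sed -i '$d' m.py; python3 m.py; python3 -c "
from h import *
to(.6185,-.146,.137,87.8)"
```

```text
cream (339.7, 206.0, 7.1) [ 0.6182 -0.1435  0.159 ]
cream (324.3, 204.1, 7.3) [ 0.6227 -0.1003  0.159 ]
cream (283.7, 201.6, 7.6) [0.6269 0.0139 0.159 ]
cream (267.6, 200.5, 7.7) [0.6289 0.059  0.159 ]
handle [ 0.6219 -0.043   0.2   ]
tray ((367.0129699707031, 261.50262451171875), (51.427085876464844, 125.42222595214844), 11.458752632141113) [ 0.466  -0.2447  0.035 ] [[0.295, -0.132], [0.67, -0.205], [0.642, -0.361], [0.269, -0.283]]
pose [ 0.6092 -0.1459  0.2573] [178.85  -2.56  90.96] t 24.3 tool delta mm [ -5.6   6.9 120.3] turn 3.16 grip 69.9
```

>>> play_rows(rows=[70,-3,3.5,0,3,70,-3,3.5,0,0,70,0,0,20,0,70,0,0,25,0,70,0,0,25,0,70,0,0,0,0])

```text
t: 24.9
eef_pos: [0.6155, -0.148, 0.1872]
tcp_rot: [178.8, -2.5, 89.1]
wrist_force: [-1.6, -0.0, 0.2]
grip_width: 0.816
```

```bash
python3 -c "
from h import *
to(.6185,-.146,.137,87.8)"
```

```text
pose [ 0.6155 -0.148   0.1872] [178.83  -2.55  89.05] t 24.9 tool delta mm [-0.2  1.9 50.3] turn 1.25 grip 69.7
```

>>> play_rows(rows=[70,0,2,15,1,70,0,0,15,0,70,0,0,12,0,70,0,0,7,0,70,0,0,0,0,30,0,0,0,0,30,0,0,0,0,30,0,0,0,0,30,0,0,0,0,30,0,0,0,0], newtons=30)

```text
t: 25.9
eef_pos: [0.6201, -0.1462, 0.1453]
tcp_rot: [178.4, -2.4, 88.6]
wrist_force: [-0.5, -0.0, -0.1]
grip_width: 0.455
```

```bash
python3 -c "
from h import *
to(.6185,-.146,.24,87.8);print(env.get_state()['wrist_force'])"
```

```text
pose [ 0.6201 -0.1462  0.1453] [178.4   -2.44  88.61] t 25.9 tool delta mm [  4.2   1.1 -94.6] turn 0.81 grip 38.9
[-0.53057936 -0.02537458 -0.1084647 ]
```

>>> play_rows(rows=[30,0,0,-10,0,30,0,0,-20,0,30,0,0,-20,0,30,0,0,-20,0,30,0,0,-20,0,30,0,0,-10,0,30,0,0,0,0])

```text
t: 26.6
eef_pos: [0.6166, -0.1506, 0.2524]
tcp_rot: [178.4, -2.4, 88.6]
wrist_force: [0.3, -0.7, -1.1]
grip_width: 0.456
```

```bash
python3 -c "
from h import *
to(.48,-.278,.24,87.8)
c=snap('scene')
X=c['pixels'][150:290,130:330].copy()
cv2.imwrite('pics/e1.png',cv2.resize(X,None,fx=4,fy=4,interpolation=2)[:,:,::-1])"
```

```text
pose [ 0.6166 -0.1506  0.2524] [178.36  -2.43  88.62] t 26.6 tool delta mm [-131.1 -133.6    3. ] turn 0.82 grip 38.9
```

View pics/e1.png

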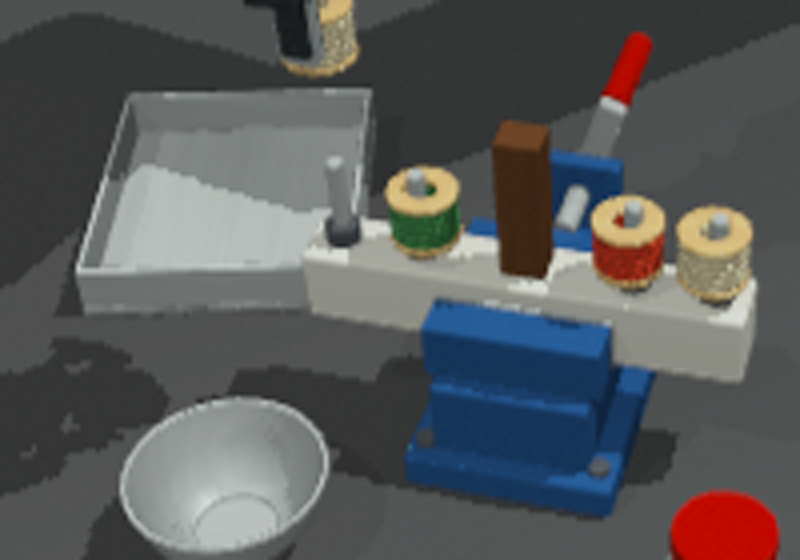

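The tray's corners match the earlier crop, so it has not moved. One reel is held, and the bared post is at crop (338,200). I carry the reel to the tray.

>>> play_rows(rows=[30,-13,-7,0,0,30,-26,-14,0,0,30,-26,-14,0,0,30,-26,-14,0,0,30,-26,-14,0,0,30,-26,-14,10,0,30,-13,-7,20,0,30,0,0,25,0,30,0,0,25,0,30,0,0,25,0,30,0,0,25,0,30,0,0,20,0,30,0,0,0,0])

```text
t: 27.95
eef_pos: [0.515, -0.3071, 0.0734]
tcp_rot: [179.4, -2.8, 88.4]
wrist_force: [-0.8, 0.9, -0.2]
grip_width: 0.454
```

```bash
python3 -c "
from h import *
to(.527,-.3045,.028,87.8);print(env.get_state()['wrist_force'])"
```

```text
pose [ 0.515  -0.3071  0.0734] [179.36  -2.81  88.39] t 27.9 tool delta mm [ 0.7 11.4 45.6] turn 0.59 grip 38.8
[-0.77004761  0.87174096 -0.18189546]
```

>>> play_rows(rows=[30,0,6,10,0,30,0,5,15,0,30,0,0,12,0,30,0,0,7,0,30,0,0,0,0])

```text
t: 28.45
eef_pos: [0.5273, -0.306, 0.027]
tcp_rot: [179.3, -2.8, 88.4]
wrist_force: [-0.1, 0.7, -0.2]
grip_width: 0.46
```

```bash
python3 -c "
from h import *
to(.527,-.3045,.028,87.8);print(env.get_state()['wrist_force'])"
```

```text
pose [ 0.5273 -0.306   0.027 ] [179.32  -2.78  88.36] t 28.4 tool delta mm [ 1.6 -0.3 -1. ] turn 0.56 grip 39.3
[-0.08963468  0.74461402 -0.16803434]
```

>>> play_rows(rows=[58,0,0,0,0,58,0,0,0,0,58,0,0,0,0,58,0,0,-15,0,58,0,0,-30,0,58,0,0,-35,0,58,0,0,-35,0,58,0,0,-35,0,58,0,0,-35,0,58,15,7,-30,0,70,30,14,-10,0,70,35,15,0,0,70,35,15,0,0,70,35,15,0,0,70,30,14,0,0,70,20,7,0,0,70,0,0,0,0])

```text
t: 30.15
eef_pos: [0.62, -0.1138, 0.2809]
tcp_rot: [178.6, -2.5, 88.2]
wrist_force: [-0.6, -0.6, -0.2]
grip_width: 0.824
```

```bash
python3 -c "
from h import *
to(.6225,-.1003,.142,87.4)"; python3 m.py
```

```text
pose [ 0.62   -0.1138  0.2809] [178.62  -2.54  88.2 ] t 30.1 tool delta mm [  7.4  -1.2 139.4] turn 0.8 grip 70.4
cream (323.5, 204.0, 7.2) [ 0.6229 -0.098   0.159 ]
cream (283.7, 201.6, 7.6) [0.6269 0.0139 0.159 ]
cream (267.6, 200.5, 7.7) [0.6289 0.059  0.159 ]
handle [ 0.6218 -0.0428  0.2   ]
tray ((357.0, 261.0), (116.0, 44.0), 90.0) [ 0.4668 -0.2142  0.035 ] [[0.644, -0.145], [0.647, -0.282], [0.295, -0.281], [0.292, -0.149]]
```

>>> play_rows(rows=[70,7,0,15,0.8,70,0,0,25,0,70,0,0,25,0,70,0,0,20,0,70,0,0,0,0])

```text
t: 30.7
eef_pos: [0.6212, -0.1084, 0.1957]
tcp_rot: [178.5, -2.4, 87.1]
wrist_force: [-0.7, 0.3, 0.0]
grip_width: 0.819
```

```bash
python3 -c "
from h import *
to(.6225,-.1003,.142,87.4)"
```

```text
pose [ 0.6212 -0.1084  0.1957] [178.45  -2.44  87.15] t 30.7 tool delta mm [ 5.9 -0.6 54. ] turn -0.25 grip 69.9
```

>>> play_rows(rows=[70,7,0,0,0,70,0,0,15,0,70,0,0,15,0,70,0,0,15,0,70,0,0,7,0,70,0,0,0,0])

```text
t: 31.3
eef_pos: [0.6256, -0.1008, 0.151]
tcp_rot: [177.9, -2.4, 87.0]
wrist_force: [0.6, -0.5, 0.3]
grip_width: 0.822
```

```bash
python3 -c "
from h import *
to(.6225,-.1003,.142,87.4)"
```

```text
pose [ 0.6256 -0.1008  0.151 ] [177.92  -2.37  87.  ] t 31.3 tool delta mm [-0.  -3.5  8.8] turn -0.4 grip 70.2
```

Now I close on the reel and lift it.

>>> play_rows(rows=[70,0,-3,6,0,70,0,0,4,0,30,0,0,0,0,30,0,0,0,0,30,0,0,0,0,30,0,0,0,0,30,0,0,0,0], newtons=30)

```text
t: 32.0
eef_pos: [0.624, -0.1007, 0.1436]
tcp_rot: [177.7, -2.3, 87.0]
wrist_force: [-0.8, -0.2, 0.6]
grip_width: 0.458
```

>>> play_rows(rows=[30,0,0,-10,0,30,0,0,-20,0,30,0,0,-20,0,30,0,0,-20,0,30,0,0,-20,0,30,0,0,-10,0,30,0,0,0,0])

```text
t: 32.7
eef_pos: [0.6194, -0.1045, 0.2507]
tcp_rot: [177.6, -2.3, 87.0]
wrist_force: [1.0, 0.1, -0.8]
grip_width: 0.461
```

```bash
python3 -c "
from h import *
to(.445,-.322,.23,87.4);print(env.get_state()['wrist_force'])"
```

```text
pose [ 0.6194 -0.1045  0.2507] [177.63  -2.34  87.  ] t 32.7 tool delta mm [-227.  -163.2    4.7] turn -0.4 grip 39.4
[ 1.02551912  0.07664435 -0.78519955]
```

>>> play_rows(rows=[30,-13,-9,0,0,30,-27,-19,0,0,30,-27,-19,0,0,30,-27,-19,0,0,30,-27,-19,0,0,30,-27,-19,0,0,30,-27,-19,0,0,30,-27,-19,0,0,30,-20,-15,10,0,30,0,0,25,0,30,0,0,25,0,30,0,0,25,0,30,0,0,25,0,30,0,0,20,0,30,0,0,0,0])

```text
t: 34.2
eef_pos: [0.4341, -0.3214, 0.0864]
tcp_rot: [178.5, -2.7, 86.7]
wrist_force: [-1.1, 1.1, 0.7]
grip_width: 0.456
```

```bash
cat > tr.py <<'E'
from h import *
c=snap('scene'); im=c['pixels']; g=cv2.cvtColor(im,cv2.COLOR_RGB2GRAY); g0=cv2.cvtColor(cv2.imread('pics/scene0.png'),cv2.COLOR_BGR2GRAY)
# front wall strip of tray: template match against start image
t=g0[208:232,146:195]
r=cv2.matchTemplate(g[190:260,115:260],t,cv2.TM_CCOEFF_NORMED); _,v,_,l=cv2.minMaxLoc(r); print('front wall match',round(v,3),'shift px',l[0]+115-146,l[1]+190-208)
E
python3 tr.py; python3 -c "
from h import *
to(.445,-.322,.028,87.4)"
```

```text
front wall match 0.915 shift px 0 0
pose [ 0.4346 -0.3218  0.0878] [178.43  -2.66  86.75] t 34.2 tool delta mm [-2.3  8.7 60. ] turn -0.65 grip 39.2
```

>>> play_rows(rows=[30,-1,5,15,0,30,-1,4,15,0,30,0,0,15,0,30,0,0,10,0,30,0,0,5,0,30,0,0,0,0])

```text
t: 34.85
eef_pos: [0.4466, -0.3238, 0.0292]
tcp_rot: [178.2, -2.5, 86.7]
wrist_force: [-0.1, -0.7, 0.0]
grip_width: 0.459
```

```bash
python3 -c "
from h import *
to(.445,-.322,.028,87.4)"
```

```text
pose [ 0.4466 -0.3238  0.0292] [178.2   -2.48  86.73] t 34.9 tool delta mm [ 1.7 -1.7  1.2] turn -0.67 grip 39.2
```

>>> play_rows(rows=[56,0,0,0,0,56,0,0,0,0,56,0,0,0,0,56,0,0,-15,0,56,0,0,-30,0,56,0,0,-40,0,56,0,0,-40,0,56,0,0,-40,0,56,0,0,-40,0,70,15,7,-35,0,70,30,14,0,0,70,35,16,0,0,70,35,16,0,0,70,35,16,0,0,70,35,16,0,0,70,35,16,0,0,70,35,16,0,0,70,30,14,0,0,70,0,0,0,0])

```text
t: 36.75
eef_pos: [0.59, -0.0475, 0.3046]
tcp_rot: [177.5, -2.2, 86.5]
wrist_force: [0.5, -1.2, -0.2]
grip_width: 0.82
```

```bash
python3 -c "
from h import *
to(.6265,.0139,.142,87.4)"; python3 m.py|grep -v tray
```

```text
pose [ 0.59   -0.0475  0.3046] [177.51  -2.24  86.53] t 36.8 tool delta mm [ 57.1  25.5 166.2] turn -0.87 grip 70.0
cream (283.5, 201.8, 7.6) [0.6264 0.0144 0.159 ]
cream (267.6, 200.5, 7.7) [0.6289 0.059  0.159 ]
handle [nan nan nan]m.py:10: RuntimeWarning: Mean of empty slice.
  p=np.argwhere(b)[:,::-1].mean(0); print('handle',ray(s,*p,.2).round(4))
  ret = um.true_divide(
```

>>> play_rows(rows=[70,20,10,0,-0.8,70,20,10,0,0,70,20,8,0,0,70,0,0,0,0,70,0,0,20,0,70,0,0,25,0,70,0,0,25,0,70,0,0,25,0,70,0,0,0,0])

```text
t: 37.7
eef_pos: [0.6234, 0.0046, 0.2136]
tcp_rot: [177.2, -2.0, 86.9]
wrist_force: [-0.4, 0.1, 0.1]
grip_width: 0.822
```

```bash
python3 -c "
from h import *
to(.6265,.0139,.142,87.4)"
```

```text
pose [0.6234 0.0046 0.2136] [177.24  -2.02  86.9 ] t 37.7 tool delta mm [ 7.  -0.9 72. ] turn -0.5 grip 70.2
```

>>> play_rows(rows=[70,8,-1,15,0,70,0,0,15,0,70,0,0,15,0,70,0,0,12,0,70,0,0,0,0])

```text
t: 38.2
eef_pos: [0.6262, 0.0096, 0.162]
tcp_rot: [176.9, -2.0, 86.6]
wrist_force: [0.7, 0.6, 1.3]
grip_width: 0.821
```

```bash
python3 -c "
from h import *
to(.6265,.0145,.144,87.4)"
```

```text
pose [0.6262 0.0096 0.162 ] [176.91  -1.99  86.65] t 38.2 tool delta mm [ 4.3 -1.  18.1] turn -0.75 grip 70.1
```

>>> play_rows(rows=[70,6,-1,6,0,70,0,0,8,0,70,0,0,5,0,70,0,0,0,0])

```text
t: 38.6
eef_pos: [0.6277, 0.0162, 0.1445]
tcp_rot: [176.7, -2.0, 86.6]
wrist_force: [0.0, 0.1, -0.1]
grip_width: 0.815
```

```bash
python3 -c "
from h import *
to(.6265,.0145,.144,87.4); print(env.get_state()['wrist_force'])"
```

```text
pose [0.6277 0.0162 0.1445] [176.73  -1.99  86.62] t 38.6 tool delta mm [-1.8 -1.1  0.4] turn -0.78 grip 69.6
[ 0.01707868  0.1434945  -0.10825516]
```

>>> play_rows(rows=[30,0,0,0,0,30,0,0,0,0,30,0,0,0,0,30,0,0,0,0,30,0,0,0,0,30,0,0,-10,0,30,0,0,-20,0,30,0,0,-25,0,30,0,0,-25,0,30,0,0,-25,0,30,0,0,-20,0,30,0,0,0,0])

```text
t: 39.8
eef_pos: [0.6212, 0.0137, 0.2758]
tcp_rot: [176.6, -2.2, 86.7]
wrist_force: [0.1, -0.1, 0.4]
grip_width: 0.445
```

```bash
python3 -c "
from h import *
to(.5123,-.234,.25,87.4);print(env.get_state()['wrist_force'])"
```

```text
pose [0.6212 0.0137 0.2758] [176.55  -2.2   86.74] t 39.8 tool delta mm [-254.3  -95.4   10.3] turn -0.66 grip 38.0
[ 0.13970127 -0.06444698  0.36337362]
```

>>> play_rows(rows=[30,-14,-5,0,0,30,-28,-10,0,0,30,-30,-11,0,0,30,-30,-11,0,0,30,-30,-11,0,0,30,-30,-11,0,0,30,-30,-11,0,0,30,-30,-11,0,0,30,-20,-8,0,0,30,0,0,20,0,30,0,0,25,0,30,0,0,25,0,30,0,0,25,0,30,0,0,25,0,30,0,0,20,0,30,0,0,0,0])

```text
t: 41.4
eef_pos: [0.5071, -0.2331, 0.103]
tcp_rot: [177.4, -2.3, 86.4]
wrist_force: [-0.0, -0.1, -0.7]
grip_width: 0.45
```

```bash
python3 -c "
from h import *
to(.5123,-.234,.028,87.4)
c=snap('scene')
cv2.imwrite('pics/f1.png',cv2.resize(c['pixels'][130:290,130:330],None,fx=3.7,fy=3.7,interpolation=2)[:,:,::-1])"; python3 tr.py
```

```text
pose [ 0.5071 -0.2331  0.103 ] [177.45  -2.33  86.42] t 41.4 tool delta mm [-3.6  1.9 75.1] turn -0.98 grip 38.4
front wall match 0.814 shift px -9 2
```

View pics/f1.png

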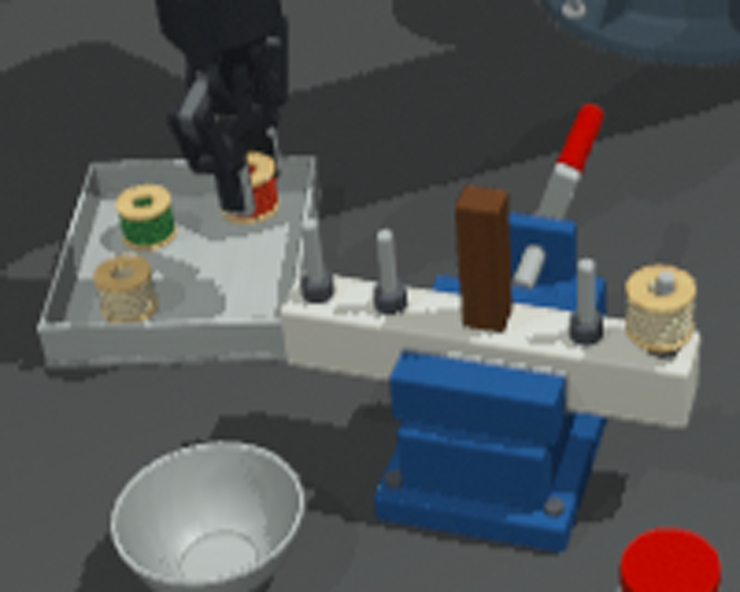

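Tray check: its corners have shifted about 9 px left, with front-left at crop (38,325) and back-right at (315,160), so the tray was knocked. The cream and green reels lie in it, the red one is held, and the last cream one is on its post. I work out the new tray pose.

```bash
python3 -c "
from h import *
c=snap('scene')
o=np.array([ray(c,130+u/4-.4,130+v/4-.4,.035)[:2] for u,v in((79,350),(131,175),(372,171))])
n=np.array([ray(c,130+u/3.7-.4,130+v/3.7-.4,.035)[:2] for u,v in((39,325),(93,163),(316,159))])
print(o.round(3).tolist(),n.round(3).tolist())
for q in(o,n): print('centre',((q[0]+q[2])/2).round(4),'xdir',np.degrees(np.arctan2(*(q[0]-q[1])[::-1])).round(1),'ydir',np.degrees(np.arctan2(*(q[2]-q[1])[::-1])).round(1))"
```

```text
[[0.588, -0.34], [0.407, -0.381], [0.373, -0.217]] [[0.593, -0.362], [0.412, -0.401], [0.377, -0.237]]
centre [ 0.4804 -0.2782] xdir 12.7 ydir 101.8
centre [ 0.4854 -0.2994] xdir 12.3 ydir 101.9
```

>>> play_rows(rows=[30,-14,4,0,0,30,-10,4,0,0,30,0,0,20,0,30,0,0,20,0,30,0,0,0,0])

```text
t: 42.05
eef_pos: [0.5221, -0.2635, 0.0707]
tcp_rot: [176.7, -2.0, 86.4]
wrist_force: [-1.3, 0.6, -0.0]
grip_width: 0.448
```

```bash
python3 -c "
from h import *
to(.517,-.255,.029,87.4)"
```

```text
pose [ 0.5221 -0.2635  0.0707] [176.66  -1.96  86.39] t 42.0 tool delta mm [ 6.8 -8.  41.6] turn -1.01 grip 38.3
```

>>> play_rows(rows=[30,7,-6,10,0,30,0,0,15,0,30,0,0,10,0,30,0,0,6,0,30,0,0,0,0])

```text
t: 42.55
eef_pos: [0.522, -0.2586, 0.0333]
tcp_rot: [176.3, -1.8, 86.3]
wrist_force: [-0.6, 0.6, -1.1]
grip_width: 0.445
```

```bash
python3 -c "
from h import *
to(.517,-.255,.029,87.4)"
```

```text
pose [ 0.522  -0.2586  0.0333] [176.35  -1.81  86.32] t 42.5 tool delta mm [ 3.1 -5.5  4.1] turn -1.08 grip 38.0
```

>>> play_rows(rows=[30,0,0,4,0,56,0,0,0,0,56,0,0,0,0,56,0,0,0,0,56,0,0,-15,0,56,0,0,-30,0,56,0,0,-40,0,56,0,0,-40,0,56,0,0,-40,0,56,0,0,-40,0,70,15,5,-35,0,70,35,10,0,0,70,40,12,0,0,70,40,12,0,0,70,40,12,0,0,70,40,12,0,0,70,40,12,0,0,70,40,12,0,0,70,20,6,0,0,70,0,0,0,0])

```text
t: 44.55
eef_pos: [0.6218, 0.0493, 0.3011]
tcp_rot: [175.9, -1.8, 86.2]
wrist_force: [1.2, -1.2, 0.5]
grip_width: 0.82
```

```bash
python3 -c "
from h import *
to(.6285,.06,.143,87.4)"; python3 m.py 2>/dev/null|grep cream
```

```text
pose [0.6218 0.0493 0.3011] [175.87  -1.75  86.17] t 44.5 tool delta mm [  6.2  -5.5 158.4] turn -1.23 grip 70.0
```

>>> play_rows(rows=[70,8,0,20,-1,70,0,0,25,0,70,0,0,25,0,70,0,0,25,0,70,0,0,0,0])

```text
t: 45.1
eef_pos: [0.6284, 0.0537, 0.2054]
tcp_rot: [175.7, -1.6, 87.0]
wrist_force: [-0.5, 0.3, -0.2]
grip_width: 0.82
```

```bash
python3 -c "
from h import *
to(.6285,.06,.143,87.4)"
```

```text
pose [0.6284 0.0537 0.2054] [175.68  -1.61  86.96] t 45.1 tool delta mm [ 4.5 -5.  62.3] turn -0.44 grip 70.1
```

>>> play_rows(rows=[70,6,-3,15,0,70,0,-2,15,0,70,0,0,15,0,70,0,0,8,0,70,0,0,0,0])

```text
t: 45.6
eef_pos: [0.6287, 0.0569, 0.1576]
tcp_rot: [175.4, -1.6, 86.7]
wrist_force: [0.1, -0.3, 0.5]
grip_width: 0.819
```

```bash
python3 -c "
from h import *
to(.6285,.06,.143,87.4)"
```

```text
pose [0.6287 0.0569 0.1576] [175.36  -1.62  86.69] t 45.6 tool delta mm [ 2.7 -1.6 14.6] turn -0.71 grip 70.0
```

>>> play_rows(rows=[70,3,-1,8,0,70,0,0,7,0,70,0,0,0,0,30,0,0,0,0,30,0,0,0,0,30,0,0,0,0,30,0,0,0,0,30,0,0,0,0,30,0,0,-10,0,30,0,0,-20,0,30,0,0,-25,0,30,0,0,-25,0,30,0,0,-25,0,30,0,0,-20,0,30,0,0,0,0])

```text
t: 47.1
eef_pos: [0.6206, 0.0587, 0.2758]
tcp_rot: [175.0, -1.9, 86.8]
wrist_force: [0.3, 0.5, -0.5]
grip_width: 0.46
```

```bash
python3 -c "
from h import *
to(.435,-.2725,.25,87.4);print(env.get_state()['wrist_force'])"; python3 tr.py
```

```text
pose [0.6206 0.0587 0.2758] [174.97  -1.87  86.78] t 47.1 tool delta mm [-341.8 -167.3   -0. ] turn -0.62 grip 39.3
[ 0.3315305   0.45467006 -0.46069579]
front wall match 0.876 shift px -15 11
```

>>> play_rows(rows=[30,-14,-7,0,0,30,-28,-14,0,0,30,-34,-17,0,0,30,-34,-17,0,0,30,-34,-17,0,0,30,-34,-17,0,0,30,-34,-17,0,0,30,-34,-17,0,0,30,-34,-17,0,0,30,-34,-17,0,0,30,-18,-8,0,0,30,0,0,20,0,30,0,0,25,0,30,0,0,0,0])

```text
t: 48.55
eef_pos: [0.4189, -0.2757, 0.1868]
tcp_rot: [176.2, -2.1, 86.6]
wrist_force: [0.5, 0.9, -0.3]
grip_width: 0.459
```

```bash
python3 -c "
from h import *
to(.435,-.2725,.03,87.4)
c=snap('scene')
cv2.imwrite('pics/g1.png',cv2.resize(c['pixels'][110:270,130:330],None,fx=3.7,fy=3.7,interpolation=2)[:,:,::-1])"
```

```text
pose [ 0.4189 -0.2757  0.1868] [176.16  -2.08  86.58] t 48.5 tool delta mm [ -1.5   5.3 157.5] turn -0.82 grip 39.2
```

View pics/g1.png

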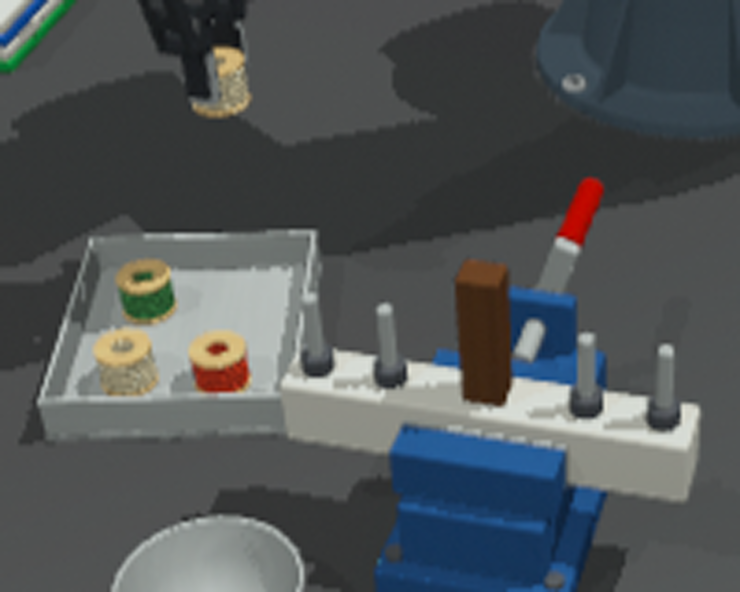

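The tray is where f1 had it, with back-left at crop (93,237). Three reels stand in it, the back-right quarter is free, and all posts are bare. I put down the fourth.

>>> play_rows(rows=[30,0,5,20,0,30,0,0,25,0,30,0,0,25,0,30,0,0,25,0,30,0,0,20,0,30,0,0,0,0])

```text
t: 49.2
eef_pos: [0.434, -0.2737, 0.0764]
tcp_rot: [175.8, -1.8, 86.7]
wrist_force: [0.1, -0.1, -0.7]
grip_width: 0.461
```

```bash
python3 -c "
from h import *
to(.435,-.2725,.03,87.4)"
```

```text
pose [ 0.434  -0.2737  0.0764] [175.79  -1.84  86.7 ] t 49.2 tool delta mm [-0.2 -2.5 46.4] turn -0.7 grip 39.4
```

>>> play_rows(rows=[30,0,-2,15,0,30,0,0,15,0,30,0,0,10,0,30,0,0,6,0,30,0,0,0,0])

```text
t: 49.7
eef_pos: [0.4382, -0.2742, 0.0355]
tcp_rot: [175.5, -1.6, 86.8]
wrist_force: [0.5, 0.3, -0.4]
grip_width: 0.458
```

>>> play_rows(rows=[56,0,0,0,0,56,0,0,0,0,56,0,0,0,0,56,0,0,0,0,56,0,0,-15,0,56,0,0,-30,0,56,0,0,-40,0,56,0,0,-40,0,56,0,0,-40,0,56,0,0,-40,0,56,-40,0,-20,0,56,-40,0,0,0,56,-40,0,0,0,56,-40,-20,0,0,56,-40,-20,0,0,56,-30,-20,0,0,56,0,0,0,0])

```text
t: 51.4
eef_pos: [0.3439, -0.514, 0.2624]
tcp_rot: [175.2, -1.4, 87.0]
wrist_force: [1.1, 0.2, 0.3]
grip_width: 0.654
```

```bash
python3 -c "
from h import *
to(.435,-.2725,.03,87.4)
s=snap('top');c=snap('scene')
im=np.hstack([cv2.resize(s['pixels'][170:330,240:440],None,fx=2,fy=2,interpolation=2),cv2.resize(c['pixels'][130:290,130:330],None,fx=2,fy=2,interpolation=2)])
cv2.imwrite('pics/h1.png',im[:,:,::-1])"
```

```text
pose [ 0.3439 -0.514   0.2624] [175.2   -1.39  87.03] t 51.4 tool delta mm [240.3  58.3 244. ] turn -0.37 grip 55.8
```

View pics/h1.png

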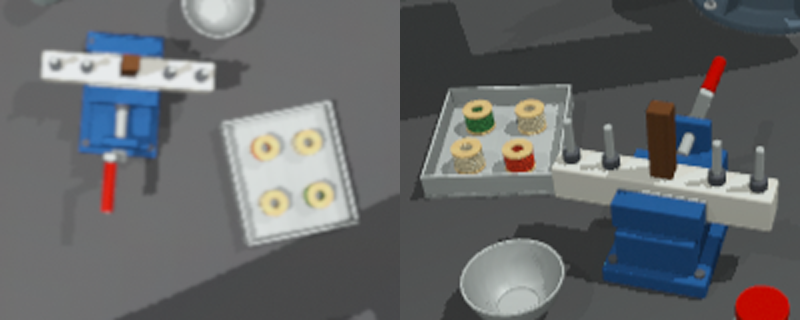

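All four reels stand in the tray, the rack is clamped and level, and the robot is clear. I hand the job in.

```bash
python3 -c "
from h import *
print(env.sign_off())"
```

```text
the job is handed in; nothing more can be done
None
```

The job is handed in, at about 51 s of the 210 s allowed. The rack is clamped in the vise and all four reels (cream, green, red, cream) are in the steel tray.

- **Rack:** I carried it by the handle with the reels on and set it on the vise bed. It sat about 2 mm from the jaws' middle and within 1° of their line.
- **Clamping:** I wound the crank to about 18.5 rad, 1.7 rad past the point where the jaw touches the bar. I inferred the grip from that angle and from the pictures, because the jaw force itself could not be read and the wrist showed only modest extra force.
- **Tray:** It was knocked about 21 mm aside partway through. I measured it again before placing the last two reels.
- **Last pictures:** All four reels stand upright inside the tray walls and the posts are bare. The bar is level between the jaws and the arm is clear. The bowl looks unmoved. The jar showed only partly in the last crop, but I never moved near it.

Two small things went off plan. The first grip on the handle was 9 mm off along the bar, so I opened and gripped again before lifting. The tool also picked up a tilt of a few degrees, which the moves could not correct but which caused no trouble. At the end, a simple template check of the tray position gave a different shift from the picture. The picture showed the tray where I had last measured it, so I went by the picture.

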